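# Pump the box clamp and hold an egg box for stamping

### The job

Hold the egg box steady for date stamping: pump the trigger of the box clamp until the sprung pad has pushed the box home against the stop plate, then keep the trigger squeezed so that the pad's spring is pressed about half-way in, and finish while still holding it there. Never squeeze the spring nearly flat, as that crushes the box; work the clamp by its trigger and handle alone, without touching the box, the pad or the rod, and leave the hand stamp, the pastry and the price card where they stand.

Things in the scene. Friction and masses are not known exactly. Their poses are not given: they have to be found in the camera images.
- clamp: Box clamp, fixed to the counter: pale wooden board 345 x 170 x 16 mm with an grey metal head at one end (80 mm long, 101 mm high; pivot boss to 112 mm). Its x axis is the pushing direction, from head to stop plate; z up; origin on the counter under the trigger's pivot; the board spans x = -70 to +275 mm. A fixed handle and, on its stop side, a trigger stand up out of the head.
- handle_grip (a point): Middle of the gripping part of the fixed black handle, which is 12 mm thick (clamp's x), 26 mm wide and reaches up to 180 mm above the counter. The point is 26 mm behind the clamp's origin and 150 mm above the counter.
- trigger: Steel trigger paddle 10 mm thick, 22 mm wide; origin on its pivot 105 mm above the counter; z runs up along the paddle, 60 mm long. At rest it leans 0.25 rad towards the stop; squeezed fully towards the handle, 0.25 rad the other way. A spring returns it when let go. Squeezing takes 2 to 16 N at the grip point, more as the pad presses harder.
- trigger_grip (a point): Middle of the paddle's front face (the side towards the stop), 45 mm up from the pivot along the paddle; at rest it is about 48 mm from the handle's back face measured along the clamp's x, when fully squeezed 26 mm. It travels 22 mm towards the handle.
- rod: Toothed steel rod, 52 mm above the counter, with an upright plate that carries the pad. Origin: at the clamp's origin when fully back; it moves along the clamp's x (0 to 66 mm). The trigger drives it by a pawl on 4 mm teeth, about 12 mm a full stroke (enough to crush the box from first contact); let the trigger return between strokes. 4 N of friction keeps it; let go, it slackens until the pad reads under about 2 mm.
- pad_face (a point): Centre of the front face of the black rubber pad 80 mm wide, 46 mm high, carried before the carrier plate on two pins and a spring; it faces the stop.
- pad (a joint): How far the pad's spring is pressed in: 0 (free) to 0.010 m (flat). The spring gives 1.5 N plus 1.5 N per mm. Pushing the loose box along presses it in by 2 mm or less; about 5 mm is the wanted firm hold; over 8 mm the box is crushed.
- egg_box_rim (a point): Centre of the egg box at its rim, 36 mm above its underside. The closed grey pulp box is 108 mm along its x (the clamp's x), 156 mm wide, 70 mm high, about 0.4 kg, standing loose on the board between pad and stop. The rim reaches 54 mm to either side of this point.
- egg_box: The egg box itself; origin at the centre of its underside, z up, x along the clamp's x.
- stop: Grey metal stop plate 130 mm wide, 62 mm high, fixed upright on the board; origin on the board at the foot of its face towards the pad, 237 mm from the clamp's origin.
- date_stamp: Bystander: wooden hand stamp, 74 mm high, foot 34 x 60 mm; origin under its centre.
- pastry: Bystander: round swirl pastry, 94 mm across, 32 mm high; origin under its centre.
- card: Bystander: price card upright in a wooden foot, 28 x 100 mm, 66 mm high; origin under its centre.
Mind the look-alikes: they are no part of the job. Leave any pink or red look-alike of the egg_box alone.

How it is judged:
On the way, in this order (a step that is already met when the one before it is completed fails the run):
1. the pad has come up to the egg box and pushes it (contact force between rod and egg_box above 0.4 N), for 0.05 s.
2. the box is pushed home against the stop plate (contact force between stop and egg_box above 1 N), for 0.1 s.
At the end, for the whole second after the job is handed in: The program finishes while the fingers still squeeze the trigger (over 2 N), the pad's spring is pressed in by 2.8 to 7.2 mm, the box stands upright and still on the board and is clamped between pad (over 4 N) and stop plate (over 2.5 N) (value of joint pad between 0.0028 and 0.0072 m and contact force between rod and egg_box above 4 N and contact force between stop and egg_box above 2.5 N and contact force between the fingers and trigger above 2 N and angle between egg_box's own z axis and vertical below 0.08 rad and linear speed of egg_box below 0.02 m/s); the arm keeps its last pose, push and grip.
It fails at once if the pad's spring is pressed nearly flat (over 8.5 mm), which crushes the box (value of joint pad above 0.0085 m).
It fails at once if the robot touches the egg box (contact force between any of the fingers, the arm and egg_box above 0.5 N).
It fails at once if the robot touches the rod or the pad (contact force between any of the fingers, the arm and rod above 0.5 N).
It fails at once if a bystander is moved by more than 15 mm (distance of any of date_stamp, pastry, card from where it was at the start of the episode above 0.015 m).
It also fails if it takes over 48 s, if anything falls off the work surface, if the arm or the gripper's body presses on something with over 40 N, if the wrist force passes 120 N, or if a joint passes its speed limit or range.

### The arm

A 7-joint arm with a two-finger parallel gripper is mounted at the origin on the work surface; the furniture and walls round the work are solid. World frame = base frame: x ahead of the robot, y to its left, z up, the work surface at z = 0. Lengths are in m, angles in rad, forces in N, time in s.
With the tool pointing down it reaches from about 0.425 to 0.95 m from the base axis. Payload 4.7 kg.
Tool frame: the origin (TCP) lies midway between the tips of the shut fingers; the grasp point (between the pads) lies bot.pinch_z behind it (bot.pinch_z is the distance from the TCP to the grasp point, in m); z points along the fingers, y is the line along which they close (so a half turn about z gives the same grasp; the last joint's range is limited). The gripper opens to 85 mm and grips with 20 to 120 N. Pads are 22 mm wide; open, the fingers measure 114 mm over their backs; the gripper's body (76 mm by 85 mm) begins 54 mm behind the grasp point. The pads swing forward as they close: fully open they stand 13 mm farther back than shut.
Start: joints at [-1.257, 0.469, -0.049, 1.532, 0.024, 1.141, -0.082], TCP at [0.227, 0.636, 0.195] pointing down, gripper open.
Joint ranges: [-2.59, 2.59], [-0.33, 1.99], [-1.39, 1.29], [0.1, 2.45], [-1.04, 4.18], [0.21, 1.99], [-2.66, 2.66]. Speed limits (rad/s): [2.57, 2.57, 3.14, 3.14, 3.14, 3.14, 3.14].

### API

Orientations are given as a rotation vector (axis times angle).
In Python, from rig import bot gives the robot as it stands. The module is installed in compiled form; this text tells all that it offers. Calls block until the motion is done:
- bot.move_pose(position, orientation): joint-space move of the TCP to a pose.
- bot.move_linear(position, ori=None, v=0.15, until_force=None): straight line of the TCP; ori=None keeps the orientation; v is the mean speed in m/s. With until_force (N) it stops when the force on the tool has changed by that much, and returns True; else False.
- bot.movej(angles): joint-space move.
- bot.move_gripper(opening): finger opening in m; the grip force is fixed at half the most; returns when the fingers have stopped.
- bot.pause(seconds).
- bot.inverse_kinematics(position, orientation): joint angles nearest the present ones, or None.
- bot.snapshot(name): name is "scene" or "top" or "wrist"; returns the picture (384x512x3 uint8, blue, green, red); there is no depth.
- bot.camera_model(name): a dict with "mtx" (3x3 intrinsics, pixels), "cam_to_world" (4x4, takes a point from camera to world coordinates). Camera axes: x right, y up, looking along -z (the intrinsics and any distortion apply to the point x, -y, -z); pixel columns grow to the right and rows downward; lengths in m; the calibration is good to about 2 mm. The wrist camera is an equidistant fisheye: a pixel r from the principal point sees the ray r / f radians off the axis. A picture is of the moment at which its call begins: read the wrist's pose just before it. camera_model takes no time and is no camera call; for the wrist camera it gives the pose at the moment of the call.
A pose or a line that the arm cannot do raises bot.PlanningError and nothing moves.
- bot.close_job(): hands the job in; it is judged then, once.
Readings, each from a call of its own:
- bot.current_clock(): time.
- bot.current_joints(): joint angles.
- bot.current_qd(): joint speeds.
- bot.current_effort(): joint torques, N m.
- bot.current_position(): TCP position.
- bot.current_tcp_rot(): TCP orientation.
- bot.current_ft_force(): force on the tool from outside, world axes, zero at the start.
- bot.current_wrist_torque(): the same for the moment, N m.
- bot.current_finger_gap(): finger opening in m.
- bot.current_finger_force(): force on a finger pad.
Only numpy, scipy, OpenCV 4.12 (cv2) and the standard library are available. Lean on these libraries where they do the work, as an engineer would, in place of code of your own. Each camera call takes 0.05 s, during which the arm holds its last target. There are 200 camera calls.

## Working session

There is one attempt and no reset: what is moved stays moved. The work goes in short steps, each a Python script; the robot and the scene stay as the last script left them, time stands still between calls to the robot, and variables do not carry over. Pictures are saved under pics/ and viewed, at most 10 in all, crops included, and the job is handed in when it is done.

```bash
mkdir -p pics
python3 - <<'E'
from rig import bot
import cv2,numpy as np
for n in("scene","top"):
    im=bot.snapshot(n); cv2.imwrite(f"pics/{n}0.png",im)
    m=bot.camera_model(n); print(n,np.round(m["mtx"],1).tolist(),np.round(m["cam_to_world"],3).tolist(),[k for k in m])
a=np.hstack([cv2.imread("pics/scene0.png"),cv2.imread("pics/top0.png")])
print(bot.pinch_z,bot.current_clock(),bot.current_tcp_rot(),bot.current_finger_gap())
E
```

```text
scene [[404.7, 0.0, 253.2], [0.0, 404.7, 185.4], [0.0, 0.0, 1.0]] [[0.78, 0.397, -0.484, -0.084], [-0.626, 0.514, -0.587, -0.757], [0.016, 0.76, 0.65, 0.92], [0.0, 0.0, 0.0, 1.0]] ['mtx', 'cam_to_world']
top [[363.3, 0.0, 258.7], [0.0, 363.3, 195.2], [0.0, 0.0, 1.0]] [[0.02, 0.981, -0.194, 0.304], [-1.0, 0.024, 0.017, -0.043], [0.022, 0.194, 0.981, 1.074], [0.0, 0.0, 0.0, 1.0]] ['mtx', 'cam_to_world']
0.0187 0.1 [-5.35770033e-01 -3.09537194e+00  2.73866633e-03] 0.0852549974796843
```

View pics/scene0.png

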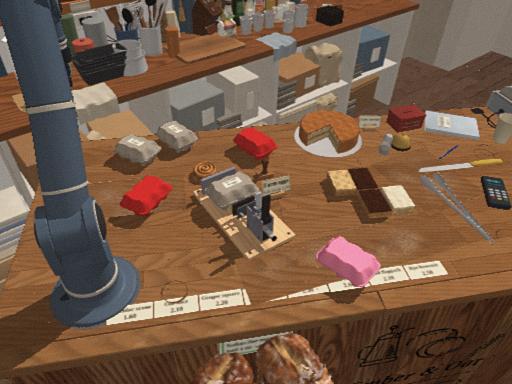

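View pics/top0.png

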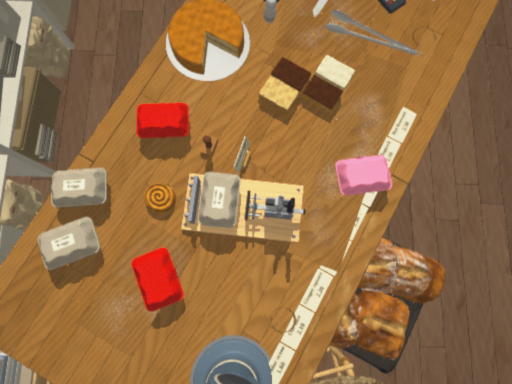

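The scene picture shows the clamp at about (245,215) with its head towards the camera. The top picture shows the board spanning about (183,175) to (303,240), with the head and handle near (275,207), the box at (219,200) and the stop at (192,200). I'll measure the board and look closer.

```bash
cat > h.py <<'E'
import numpy as np,cv2
from rig import bot
def ray(n,px):
    m=bot.camera_model(n);T=m["cam_to_world"];K=m["mtx"]
    d=np.linalg.inv(K)@np.array([px[0],px[1],1.]);d=T[:3,:3]@np.array([d[0],-d[1],-d[2]])
    return T[:3,3],d
def onz(n,px,z):
    o,d=ray(n,px);return o+d*(z-o[2])/d[2]
def proj(n,P):
    m=bot.camera_model(n);T=m["cam_to_world"];K=m["mtx"]
    c=T[:3,:3].T@(np.asarray(P)-T[:3,3]);u=K@np.array([c[0],-c[1],-c[2]]);return u[:2]/u[2]
E
python3 - <<'E'
from h import *
im=cv2.imread("pics/top0.png");hsv=cv2.cvtColor(im,cv2.COLOR_BGR2HSV)
print(hsv[230,230],hsv[182,260],hsv[235,290],hsv[250,250],hsv[165,225])
m=cv2.inRange(hsv,(10,40,170),(25,150,255));m[:165]=0;m[250:]=0;m[:,:175]=0;m[:,312:]=0
m=cv2.morphologyEx(m,cv2.MORPH_OPEN,np.ones((3,3)))
n,l,s,c=cv2.connectedComponentsWithStats(m);print(s[1:][s[1:,4]>60])
m=np.isin(l,[i for i in range(1,n) if s[i,4]>150])
pts=np.argwhere(m)[:,::-1].astype(np.float32)
r=cv2.minAreaRect(pts);b=cv2.boxPoints(r);print(r,b)
W=np.array([onz("top",p,.016) for p in b]);print(W.round(4),[np.linalg.norm(W[i]-W[i-1]).round(4) for i in range(4)])
a=cv2.resize(im[165:250,175:312],None,fx=5,fy=5,interpolation=cv2.INTER_CUBIC)
mm=cv2.resize(m[165:250,175:312].astype(np.uint8)*255,None,fx=5,fy=5,interpolation=cv2.INTER_NEAREST)
e=cv2.findContours(mm,0,1)[0];cv2.drawContours(a,e,-1,(0,255,0),1);cv2.imwrite("pics/c1.png",a)
s=cv2.imread("pics/scene0.png")[150:260,185:305];cv2.imwrite("pics/c2.png",cv2.resize(s,None,fx=5,fy=5,interpolation=cv2.INTER_CUBIC))
E
```

```text
[ 17 121 166] [ 22 109 242] [ 17 122 159] [ 16 166 167] [ 16 172 163]
[[ 189  172  115   70 2989]
 [ 256  209    9   12   83]
 [ 292  213   10   11   98]
 [ 181  217   41   16  230]]
((243.0029296875, 204.97305297851562), (119.14765930175781, 61.21862030029297), 6.225829124450684) [[180.46095 228.94121]
 [187.09996 168.08363]
 [305.54492 181.0049 ]
 [298.90588 241.86247]]
[[ 0.4076  0.1637  0.016 ]
 [ 0.5906  0.1552  0.016 ]
 [ 0.5599 -0.201   0.016 ]
 [ 0.3779 -0.1808  0.016 ]] [np.float64(0.3458), np.float64(0.1832), np.float64(0.3575), np.float64(0.1832)]
```

View pics/c1.png

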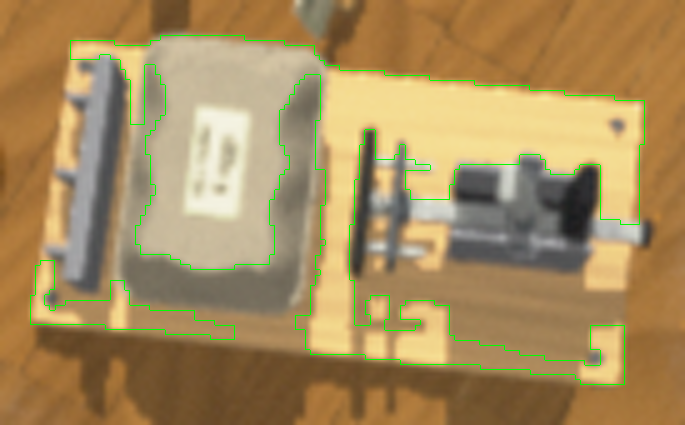

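View pics/c2.png

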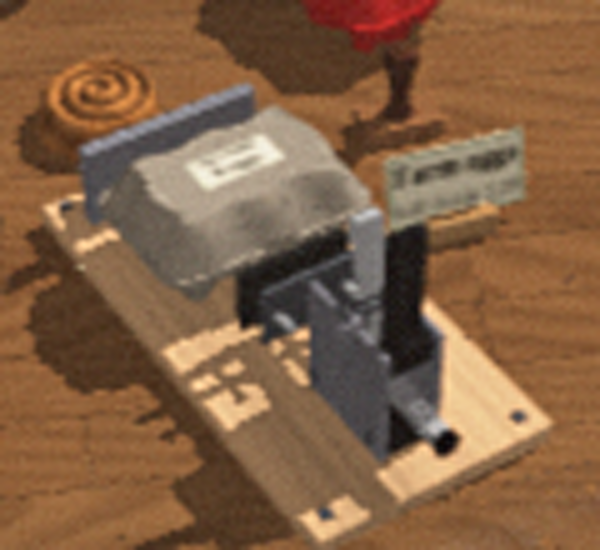

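The crops show the board's corners at crop (70,40), (643,100), (625,384) and (32,322). The pad is about 10 mm short of the box, the box is short of the stop, and the trigger stands on the stop side of the handle. I'll compute the pose from the corners, check it against the trigger and handle tips, then move above.

Run:
```python
from h import *
from scipy.spatial.transform import Rotation as R
f=lambda x,y:(175+(x+.5)/5-.5,165+(y+.5)/5-.5)
C=[onz("top",f(*p),.016) for p in [(70,40),(643,100),(625,380),(32,320)]] # stop/right.. 
TL,TR,BR,BL=C
print(np.round(C,4),[np.linalg.norm(C[i]-C[i-1]).round(4) for i in range(4)])
ex=(TL-TR)+(BL-BR);ex[2]=0;ex/=np.linalg.norm(ex);ez=np.array([0,0,1.]);ey=np.cross(ez,ex)
cen=np.mean(C,0);o=cen-ex*0.1025;o[2]=0
print("o",o.round(4),"yaw",np.arctan2(ex[1],ex[0]))
P=lambda x,y,z:o+ex*x+ey*y+ez*z
g=lambda n,q:((proj(n,q)-([175,165] if n=="top" else [185,150]))*5+2).round(0)
for nm,q in [("trigtop",P(.0148,0,.163)),("handletop",P(-.026,0,.18)),("stop top mid",P(.237,0,.078)),("rod tail",P(-.07,0,.052))]:
    print(nm,g("top",q),g("scene",q))
np.savez("clamp.npz",o=o,ex=ex,ey=ey)
# gripper pose: y along ex (or -ex), z down
for s in(1,-1):
    ty=s*ex;tz=-ez;Rm=np.column_stack([np.cross(ty,tz),ty,tz]);rv=R.from_matrix(Rm).as_rotvec()
    for z in(.26,.118): 
        q=bot.inverse_kinematics(P(-.006,0,z),rv);print(s,rv.round(3),z,None if q is None else np.round(q,2))
```

```text
[[ 0.5768  0.1499  0.016 ]
 [ 0.5487 -0.1939  0.016 ]
 [ 0.3815 -0.1828  0.016 ]
 [ 0.4086  0.1622  0.016 ]] [np.float64(0.1686), np.float64(0.345), np.float64(0.1675), np.float64(0.3461)]
o [ 0.4707 -0.1183  0.    ] yaw 1.4907964565911047
trigtop [508. 178.] [366. 212.]
handletop [591. 180.] [409. 230.]
stop top mid [100. 165.] [172. 122.]
rod tail [642. 228.] [445. 438.]
1 [0.126 3.139 0.   ] 0.26 [-0.55  0.1   0.8   1.91 -0.08  1.16  1.77]
1 [0.126 3.139 0.   ] 0.118 [-0.37  0.29  0.65  2.08 -0.23  0.84  1.91]
-1 [ 3.139 -0.126  0.   ] 0.26 [-0.78  0.13  1.07  1.92 -0.13  1.16 -1.31]
-1 [ 3.139 -0.126  0.   ] 0.118 [-0.64  0.39  1.02  2.09 -0.43  0.89 -1.02]
```

```bash
cat >> h.py <<'E'
try:
    z=np.load("clamp.npz");o,ex,ey=z["o"],z["ex"],z["ey"]
except Exception: pass
RV=[0.126,3.139,0]
def P(x,y,z): return o+ex*x+ey*y+np.array([0,0,z])
def st():
    p=bot.current_position()-o;F=np.asarray(bot.current_ft_force())
    return np.round([bot.current_clock(),1e3*p@ex,1e3*p@ey,1e3*p[2],F@ex,F@ey,F[2],1e3*bot.current_finger_gap()],2)
E
python3 - <<'E'
from h import *
p=np.array(bot.current_position());p[2]=.30
try: bot.move_linear(p,v=.3)
except bot.PlanningError as e: print(e)
bot.move_pose(P(-.006,0,.28),RV);print(st())
bot.move_linear(P(-.006,0,.21),v=.2);print(st())
a=bot.snapshot("scene")[90:250,160:330];cv2.imwrite("pics/s1.png",cv2.resize(a,None,fx=3.5,fy=3.5,interpolation=2))
E
```

```text
[ 3.4100e+00 -5.1400e+00 -3.4000e-01  2.7998e+02  5.9000e-01 -2.0000e-01
 -8.0000e-02  8.5430e+01]
[  3.91  -6.04  -0.47 210.42  -0.46   0.22   1.08  85.42]
```

View pics/s1.png

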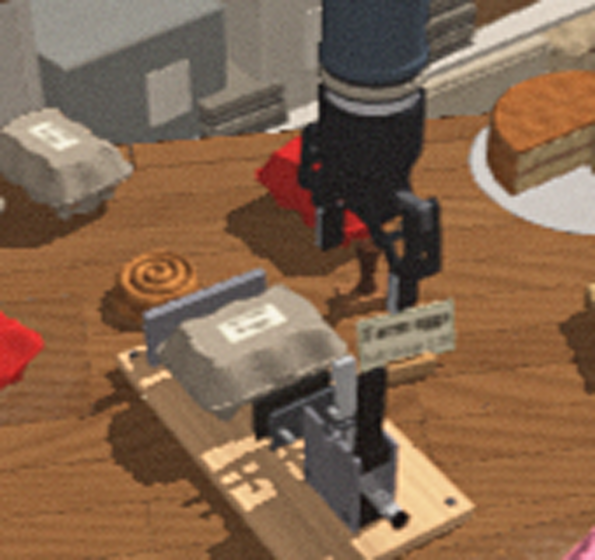

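The gripper (fingers at crop (325,230) and (405,280)) hangs above the head, spread along the clamp's axis. The box and bystanders are untouched. Next I'll descend with a force guard, then take the first guarded pull.

Run:
```python
from h import *
print(bot.move_linear(P(-.006,0,.120),v=.1,until_force=6),st())
bot.pause(.2);print(st())
for x in range(-14,-45,-3):
    r=bot.move_linear(P(x/1e3,0,.120),v=.04,until_force=20);bot.pause(.05);print(r,st())
    if r: break
a=bot.snapshot("scene")[90:250,160:330];b=bot.snapshot("top")[150:250,165:320]
A=cv2.resize(a,(425,400),interpolation=2);B=cv2.resize(b,(375,242),interpolation=2)
c=np.zeros((400,800,3),np.uint8);c[:,:425]=A;c[:242,425:]=B;cv2.imwrite("pics/s2.png",c)
```

```text
False [  5.01  -6.16  -0.59 120.58  -0.28  -1.18  -0.79  85.26]
[ 5.210e+00 -5.970e+00 -4.200e-01  1.205e+02  2.000e-02  3.900e-01
  3.200e-01  8.574e+01]
False [ 5.6100e+00 -1.4220e+01  3.0000e-02  1.2002e+02  1.6000e-01 -9.0000e-02
 -4.0000e-01  8.5600e+01]
False [  5.91 -17.05   0.   119.99   0.65   0.3   -0.36  85.41]
False [ 6.210e+00 -2.011e+01  2.000e-02  1.200e+02  1.700e-01 -2.000e-02
  5.400e-01  8.531e+01]
False [  6.51 -23.11   0.   120.     0.34   0.    -0.57  85.18]
False [ 6.810e+00 -2.612e+01  1.000e-02  1.200e+02 -1.600e-01 -3.100e-01
 -5.100e-01  8.527e+01]
False [ 7.110e+00 -2.911e+01  1.000e-02  1.200e+02 -1.600e-01  5.100e-01
 -2.700e-01  8.533e+01]
False [ 7.4100e+00 -3.2110e+01  1.0000e-02  1.2002e+02  2.1000e-01 -4.1000e-01
 -9.1000e-01  8.5430e+01]
False [ 7.7100e+00 -3.5130e+01 -1.0000e-02  1.2001e+02  2.2000e-01 -2.5000e-01
 -1.6000e-01  8.6030e+01]
False [ 8.010e+00 -3.812e+01  5.000e-02  1.200e+02 -5.000e-02 -4.600e-01
 -9.000e-02  8.516e+01]
False [  8.31 -41.14   0.   120.02   0.67   0.64  -0.3   85.55]
False [ 8.610e+00 -4.410e+01  2.000e-02  1.200e+02  1.400e-01  4.900e-01
  2.800e-01  8.531e+01]
```

View pics/s2.png

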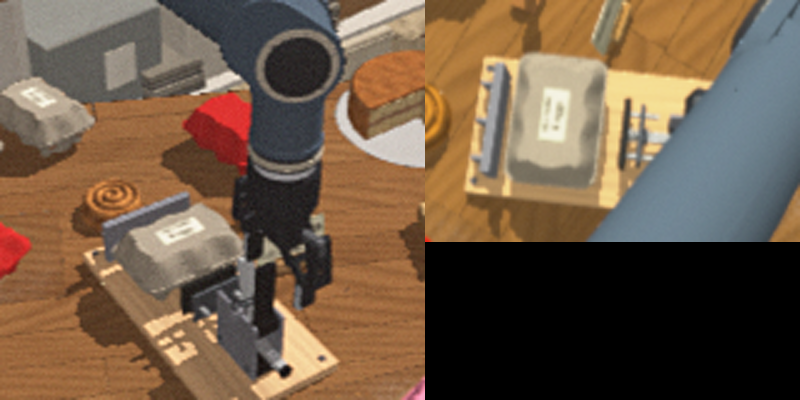

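The picture shows the trigger (tip near crop (247,262)) apparently still at rest, with the front finger at about (253,240), and no force. I'll check where the fingertips really are relative to the trigger.

Run:
```python
from h import *
s=bot.snapshot("scene");x0,y0,k=225,150,8
a=cv2.resize(s[y0:y0+70,x0:x0+75],None,fx=k,fy=k,interpolation=2)
def d(q,c):
    u=(proj("scene",q)-[x0,y0]+.5)*k;cv2.circle(a,tuple(int(v) for v in u),4,c,-1)
d(P(.0148,0,.163),(0,255,0));d(P(-.0148,0,.163),(0,255,255))
for z in(.133,.15,.17):d(P(-.0015,0,z),(0,0,255));d(P(-.087,0,z),(255,0,0))
cv2.imwrite("pics/s3.png",a);w=bot.snapshot("wrist");cv2.imwrite("pics/w3.png",w);print(st())
```

```text
[ 8.810e+00 -4.395e+01 -2.000e-02  1.200e+02  1.400e-01 -8.000e-02
 -1.070e+00  8.546e+01]
```

View pics/s3.png

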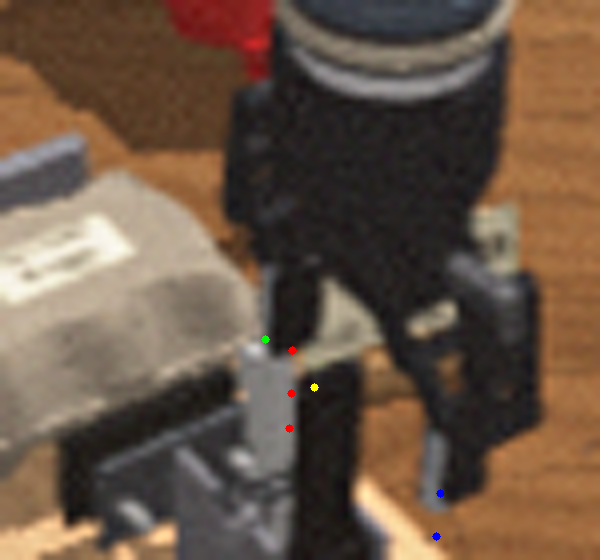

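View pics/w3.png

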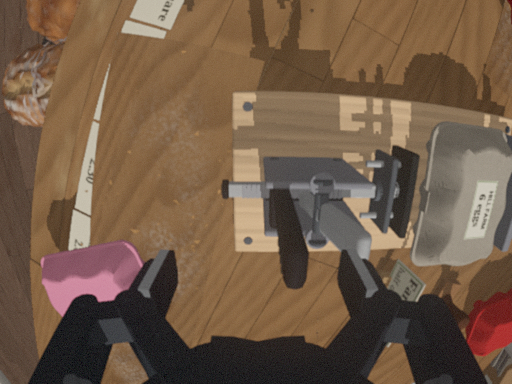

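The projections put both fingertips about 30 mm higher than assumed, just above the trigger's top at z≈0.165 (back tip at (430,505), front tip at (292,350)). The trigger is untouched. I'll back off, lower 25 mm under guard, and check again.

Run:
```python
from h import *
bot.move_linear(P(-.006,0,.120),v=.15)
print(bot.move_linear(P(-.006,0,.095),v=.06,until_force=6),st())
s=bot.snapshot("scene");x0,y0,k=225,140,7
a=cv2.resize(s[y0:y0+80,x0:x0+75],None,fx=k,fy=k,interpolation=2)
def d(q,c):
    u=(proj("scene",q)-[x0,y0]+.5)*k;cv2.circle(a,tuple(int(v) for v in u),3,c,-1)
for z in(.108,.14,.17):d(P(.0365,0,z),(0,0,255));d(P(-.0485,0,z),(255,0,0))
cv2.imwrite("pics/s4.png",a)
for x in range(-14,-45,-3):
    r=bot.move_linear(P(x/1e3,0,.095),v=.04,until_force=20);bot.pause(.05);q=st();print(r,q)
    if r or abs(q[4])>2.5: break
```

```text
False [ 9.78 -6.36  0.18 94.69 -0.41 -0.19 -0.31 85.23]
False [ 1.022e+01 -1.418e+01 -7.000e-02  9.514e+01 -1.600e-01  7.000e-02
  2.700e-01  8.546e+01]
False [ 1.052e+01 -1.701e+01  1.000e-02  9.500e+01 -3.200e-01  1.000e-01
  1.900e-01  8.529e+01]
False [ 1.082e+01 -2.011e+01  3.000e-02  9.500e+01  2.100e-01  3.100e-01
 -2.300e-01  8.556e+01]
False [ 1.112e+01 -2.279e+01  3.000e-02  9.495e+01  9.900e-01 -5.400e-01
  3.100e-01  8.518e+01]
False [ 1.142e+01 -2.599e+01 -4.000e-02  9.506e+01  2.470e+00  3.800e-01
  9.300e-01  8.547e+01]
False [ 1.172e+01 -2.855e+01 -9.000e-02  9.507e+01  4.800e+00  5.200e-01
  3.080e+00  8.529e+01]
```

View pics/s4.png

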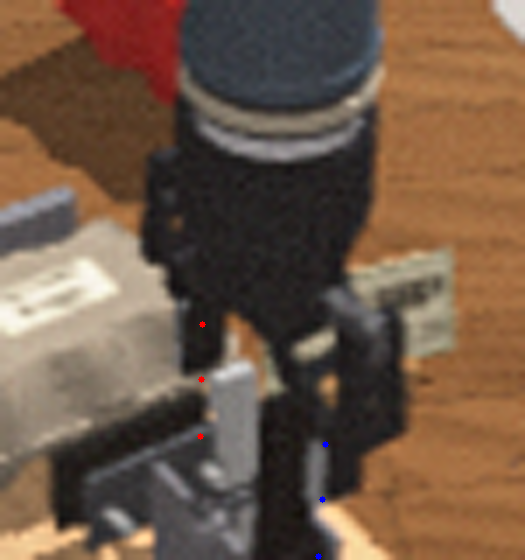

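The tips are now at z≈0.14, straddling the trigger, and contact came at c≈-22 mm with the force rising. I'll run the first stroke in small steps with a force stop, recording the profile.

```bash
cat >> h.py <<'E'
def stroke(x0,x1,dx=1.5,fmax=8,n=5,v=.04):
    out=[];x=x0
    while True:
        bot.move_linear(P(x/1e3,0,.095),v=v)
        F=np.mean([np.asarray(bot.current_ft_force())@ex for _ in range(n) if bot.pause(.02) is None])
        out.append((x,round(float(F),1)))
        if F>fmax or x<=x1: break
        x=max(x-dx,x1)
    print(bot.current_clock(),out);return out
def rel(x=-19): bot.move_linear(P(x/1e3,0,.095),v=.12);bot.pause(.1)
E
python3 - <<'E'
from h import *
stroke(-30,-45,1.5,8)
cv2.imwrite("pics/t1.png",bot.snapshot("top"))
a=cv2.imread("pics/t1.png")[160:250,170:320];b=cv2.imread("pics/top0.png")[160:250,170:320]
cv2.imwrite("pics/t1c.png",cv2.resize(np.vstack([b,a]),None,fx=3.3,fy=3.3,interpolation=2))
print(st())
E
```

```text
15.3917 [(-30, nan), (-31.5, nan), (-33.0, nan), (-34.5, nan), (-36.0, nan), (-37.5, nan), (-39.0, nan), (-40.5, nan), (-42.0, nan), (-43.5, nan), (-45.0, nan)]
[ 1.544e+01 -4.472e+01  7.000e-02  9.506e+01  4.900e+00  1.400e-01
  4.220e+00  8.561e+01]
  return _methods._mean(a, axis=axis, dtype=dtype,
  ret = ret.dtype.type(ret / rcount)
```

View pics/t1c.png

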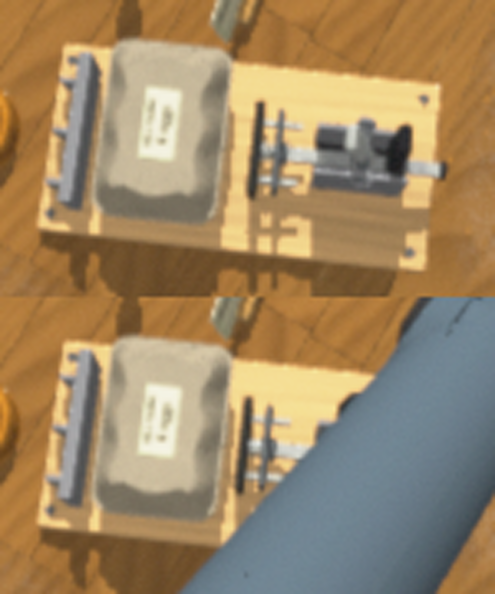

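Bottom: the pad has advanced about 10 mm (crop x 255→243) and is still short of the box (edge at 228), with the box unmoved. My force averaging gave NaN, so I'm fixing that before the next stroke.

```bash
python3 - <<'E'
s=open("h.py").read()
s=s.replace("F=np.mean([np.asarray(bot.current_ft_force())@ex for _ in range(n) if bot.pause(.02) is None])","F=fx(n)")
s+='''
def fx(n=6):
    L=[]
    for _ in range(n): bot.pause(.02);L.append(np.asarray(bot.current_ft_force())@ex)
    assert np.isfinite(L).all();return float(np.mean(L))
'''
open("h.py","w").write(s)
E
python3 - <<'E'
from h import *
rel();print(fx())
stroke(-24,-46,2,7.5)
print(st());cv2.imwrite("pics/t2.png",bot.snapshot("top"))
# box label motion by template match
from cv2 import matchTemplate
g=[cv2.cvtColor(cv2.imread(f"pics/{n}.png"),7)[176:222,200:236].astype(np.float32) for n in("top0","t1","t2")]
w=cv2.createHanningWindow((36,46),cv2.CV_32F)
for i in(1,2):print(cv2.phaseCorrelate(g[0],g[i],w))
E
```

```text
-0.07198225166412238
20.0333 [(-24, 0.6), (-26, 3.3), (-28, 5.1), (-30, 4.6), (-32, 4.6), (-34, 4.3), (-36, 4.2), (-38, 5.0), (-40, 5.7), (-42, 5.6), (-44, 5.2), (-46, 5.0)]
[ 20.03 -45.71   0.    95.     4.78  -0.65   4.56  85.66]
((0.006821521906928751, -0.004494977375518516), 0.9965119596432757)
((0.027870721538850063, 0.03267320699828602), 1.0305005113283794)
```

```bash
cat >> h.py <<'E'
def padpos(im,zz=.075):
    g=cv2.cvtColor(im,7).astype(np.float32);xs=np.arange(.02,.125,.0005);ys=np.arange(-.034,-.012,.002)
    U=np.array([[proj("top",P(x,y,zz)) for x in xs] for y in ys]).astype(np.float32)
    p=cv2.remap(g,U[...,0],U[...,1],1).mean(0)
    return xs,p
def edges(im):
    # box rim far edge not clear; label centroid (white) in clamp x at z=.086
    h=cv2.cvtColor(im,40);m=cv2.inRange(h[180:225,200:240],(0,0,190),(180,60,255))
    M=cv2.moments(m,True);c=(200+M["m10"]/M["m00"],180+M["m01"]/M["m00"]) if M["m00"] else (0,0)
    return c,M["m00"],((onz("top",c,.086)-o)@ex*1e3).round(2)
E
python3 - <<'E'
from h import *
for n in("top0","t1","t2"):
    im=cv2.imread(f"pics/{n}.png");xs,p=padpos(im);print(n,edges(im));print(p[::4].astype(int).tolist())
E
```

```text
top0 ((217.9018058690745, 198.2392776523702), 886.0, np.float64(171.56))
[157, 155, 156, 157, 158, 158, 158, 159, 161, 167, 177, 189, 195, 197, 197, 198, 198, 198, 197, 195, 194, 195, 194, 186, 167, 139, 140, 158, 183, 196, 197, 190, 166, 120, 77, 69, 93, 135, 176, 191, 194, 194, 194, 194, 190, 181, 162, 156, 154, 159, 149, 134, 130]Traceback (most recent call last):
  File "<stdin>", line 3, in <module>
  File "h.py", line 37, in padpos
    U=np.array([[proj("top",P(x,y,zz)) for x in xs] for y in ys]).astype(np.float32)
                 ~~~~^^^^^^^^^^^^^^^^^
  File "h.py", line 10, in proj
    m=bot.camera_model(n);T=m["cam_to_world"];K=m["mtx"]
ValueError: time passes only in moves, steps and waits
```

```bash
cat >> h.py <<'E'
TOP=bot.camera_model("top")
_cm=bot.camera_model
def proj(n,P):
    T=TOP["cam_to_world"];K=TOP["mtx"]
    c=T[:3,:3].T@(np.asarray(P)-T[:3,3]);u=K@np.array([c[0],-c[1],-c[2]]);return u[:2]/u[2]
REF=cv2.imread("pics/top0.png")
def boxshift(im):
    w=cv2.createHanningWindow((36,46),cv2.CV_32F)
    a,b=[cv2.cvtColor(i,7)[176:222,200:236].astype(np.float32) for i in(REF,im)]
    return np.round(cv2.phaseCorrelate(a,b,w)[0],2)
def padx(im):
    xs,p=padpos(im);i=np.argmin(p);wt=np.clip(130-p,0,None);wt[abs(np.arange(len(p))-i)>14]=0
    return (xs@wt/wt.sum()*1e3).round(2)
E
python3 - <<'E'
from h import *
for n in("top0","t1","t2"):
    im=cv2.imread(f"pics/{n}.png");xs,p=padpos(im);print(n,padx(im),boxshift(im),p[::4].astype(int).tolist())
E
```

```text
top0 89.58 [0. 0.] [157, 155, 156, 157, 158, 158, 158, 159, 161, 167, 177, 189, 195, 197, 197, 198, 198, 198, 197, 195, 194, 195, 194, 186, 167, 139, 140, 158, 183, 196, 197, 190, 166, 120, 77, 69, 93, 135, 176, 191, 194, 194, 194, 194, 190, 181, 162, 156, 154, 159, 149, 134, 130]
t1 99.85 [ 0.01 -0.  ] [112, 116, 129, 150, 161, 164, 164, 163, 163, 169, 179, 192, 198, 199, 199, 199, 199, 199, 200, 200, 199, 199, 199, 199, 199, 198, 197, 194, 186, 159, 138, 136, 154, 179, 195, 197, 191, 166, 119, 80, 68, 85, 125, 168, 188, 183, 164, 158, 156, 162, 151, 136, 131]
t2 112.64 [0.03 0.03] [111, 119, 136, 157, 163, 163, 163, 162, 163, 170, 180, 192, 198, 199, 199, 199, 199, 200, 200, 199, 199, 199, 199, 198, 198, 198, 199, 199, 200, 200, 200, 199, 197, 196, 190, 174, 142, 134, 148, 173, 191, 196, 193, 173, 132, 82, 65, 73, 100, 132, 144, 135, 131]
```

```bash
cat >> h.py <<'E'
def pull(x0,x1,dx,fmax,smax=9):
    x=x0
    while True:
        bot.move_linear(P(x/1e3,0,.095),v=.04);F=fx(4);im=bot.snapshot("top")
        print(x,round(F,1),"box",boxshift(im),"pad",padx(im))
        if F>fmax or x<=x1: break
        x=max(x-dx,x1)
    print(bot.current_clock());cv2.imwrite("pics/last.png",im)
E
python3 - <<'E'
from h import *
rel();im=bot.snapshot("top");print(boxshift(im),padx(im))
pull(-27,-46,2,7.8)
E
```

```text
[-0.02  0.02] 112.62
-27 3.0 box [0.02 0.05] pad 113.14
-29 5.0 box [0.   0.01] pad 113.15
-31 6.6 box [-0.17 -0.03] pad 113.58
-33 6.1 box [-0.6   0.13] pad 114.77
-35 5.9 box [-0.96  0.04] pad 116.08
-37 5.5 box [-1.37 -0.16] pad 117.5
-39 6.3 box [-1.56  0.11] pad 118.38
-41 7.3 box [-2.02 -0.17] pad 119.32
-43 7.3 box [-2.48 -0.06] pad 120.45
-45 6.9 box [-3.17 -0.36] pad 121.46
-46 7.2 box [-3.12 -0.26] pad 121.48
24.7417
```

```bash
cat >> h.py <<'E'
BX=[-46,-45,-43,-41,-39,-37,-35,-33,-31,-29];BF=[7.1,7.0,7.3,7.3,6.3,5.6,5.9,6.1,6.6,5.0]
def pull2(x0,x1,dx,exc):
    x=x0
    while True:
        bot.move_linear(P(x/1e3,0,.095),v=.04);F=fx(5);im=bot.snapshot("top");e=F-np.interp(x,BX,BF)
        print(x,round(F,1),"exc",round(e,1),"box",boxshift(im),"pad",padx(im))
        if e>exc or x<=x1: break
        x-=dx
    print(bot.current_clock())
E
python3 - <<'E'
from h import *
rel();im=bot.snapshot("top");print(boxshift(im),padx(im))
pull2(-28,-46,1,1.3)
E
```

```text
[-3.22 -0.58] 121.9
-28 4.7 exc -0.3 box [-3.53 -0.41] pad 122.6
-29 6.4 exc 1.4 box [-3.51 -0.43] pad 122.58
26.1583
```

```bash
sed -i 's/6.1,6.6,5.0\]/6.1,6.6,6.6]/' h.py
python3 - <<'E'
from h import *
pull2(-30,-46,1,1.4)
E
```

```text
-30 7.0 exc 0.4 box [-3.42 -0.48] pad 122.62
-31 7.1 exc 0.5 box [-3.79 -0.47] pad 122.93
-32 7.3 exc 1.0 box [-3.7  -0.51] pad 122.95
-33 7.3 exc 1.2 box [-3.75 -0.55] pad 122.95
-34 7.7 exc 1.7 box [-3.76 -0.52] pad 122.95
28.075
```

Box stopped moving at x≈-31 (home), and the force is now climbing linearly with the spring. I estimate the pad at about 2.7 mm, so I'll pull about 4 mm more, checking the force.

Run:
```python
from h import *
pull2(-35,-38,1,3.3)
bot.pause(.5);print(fx(10),st())
```

```text
-35 8.2 exc 2.3 box [-3.83 -0.64] pad 122.96
-36 8.3 exc 2.6 box [-3.76 -0.55] pad 122.96
-37 8.3 exc 2.7 box [-3.77 -0.53] pad 122.97
-38 8.7 exc 2.8 box [-3.81 -0.6 ] pad 122.98
29.6083
8.2435098672167 [ 30.28 -35.35  -0.37  95.39   8.08   1.18   6.01  85.76]
```

Run:
```python
from h import *
for _ in range(4): print(st()[:7], round(fx(6),2), np.round(bot.current_wrist_torque(),2))
im=bot.snapshot("top");print(boxshift(im))
```

```text
[ 30.28 -35.35  -0.37  95.39   8.08   1.18   6.01] 8.78 [ 1.93  0.04 -0.01]
[ 30.38 -35.35  -0.38  95.39   8.34   0.37   6.24] 8.19 [ 1.91  0.04 -0.05]
[ 30.48 -35.32  -0.34  95.37   8.73   1.01   7.13] 8.57 [ 1.91  0.06 -0.03]
[ 30.58 -35.32  -0.34  95.38   8.58   0.51   6.3 ] 8.45 [1.95 0.07 0.06]
[-3.9  -0.53]
```

The arm holds steady at -35.3 mm, about 8.4 N. Both the force and travel estimates put the pad's spring at about 3.3–5.7 mm, and the box is home and still. Handing in.

Run:
```python
from h import *
print(st());print(bot.close_job())
```

```text
[ 30.72 -35.32  -0.35  95.38   9.21   1.08   6.68  85.49]
the job is handed in; nothing more can be done
None
```

I handed the job in at about 31 s with the trigger still squeezed at about 8–9 N and the box home against the stop plate; I estimate the pad's spring at 3.3–5.7 mm from force and travel, and no verdict came back.

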